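# Sort the loose parts of the trimming station into their trays

### The job

Clear the loose parts that lie along the front of the bench into their trays: the two red caps into the yellow tray and the two small dark locating blocks with their steel clips into the green tray, one part in each bay, and the aluminium casting in front into the white tray. Every part must end flat on its tray's floor, inside the walls and the same way up as it lies now. Leave what lies behind the trays, the other casting and the blue tin, where it is.

Things in the scene. Friction and masses are not known exactly. Their poses are not given: they have to be found in the camera images.
- cap_large_mid (a point): Large red plastic cap, round, 33 mm across its ridges, 14 mm high, 15 g, closed side up. Point: on its axis, 7 mm above its underside. Its z points up.
- cap_small_mid (a point): Small red plastic cap, round, 27 mm across, 12 mm high, 12 g, closed side up. Point: on its axis, 6 mm above its underside. Its z points up.
- block_a_mid (a point): Loose dark brown locating block with steel clip and silver post, 24 x 60 x 29 mm (x, y, z), 50 g, lying flat. Point: midway along it, 9 mm above its underside. Grip across its width (its x). Its solid sides are 10 mm high at the middle, 17 mm at both ends; the post, 10 mm thick, stands 18 mm from the middle towards +y. Blocks on the perforated plate are no part of the job.
- block_b_mid (a point): Loose dark brown locating block with steel clip and silver post, 26 x 64 x 29 mm (x, y, z), 50 g, lying flat. Point: midway along it, 9 mm above its underside. Grip across its width (its x). Its solid sides are 10 mm high at the middle, 17 mm at both ends; the post, 10 mm thick, stands 18 mm from the middle towards +y.
- casting_mid (a point): Cast aluminium housing half, a shallow silver-grey box with bosses in it, 60 x 110 x 28 mm (x, y, z), 0.14 kg. Point: its centre, 13 mm above its underside. Its side walls are 26 mm high and flat; grip it across its 60 mm width (its x) above the tray's walls.
- cap_tray: Fixed shallow yellow tray on feet, 90 x 136 x 22 mm outside (x, y, z). Origin: its centre at bench height; floor top 15 mm, wall tops 22 mm above it; walls 3 mm thick. A 3 mm divider along x, as high as the walls, parts it into two bays, each 84 x 63.5 mm inside, centred at y = +33 mm and -33 mm. For the red caps, one in each bay, either way round.
- block_tray: Fixed shallow green tray on feet, 90 x 152 x 22 mm outside (x, y, z). Origin: its centre at bench height; floor top 15 mm, wall tops 22 mm above it; walls 3 mm thick. A 3 mm divider along x, as high as the walls, parts it into two bays, each 84 x 71.5 mm inside, centred at y = +37 mm and -37 mm. For the locating blocks, one in each bay, lengthways along x leaves room for fingers.
- casting_tray: Fixed shallow white tray on feet, 90 x 136 x 22 mm outside (x, y, z). Origin: its centre at bench height; floor top 15 mm, wall tops 22 mm above it; walls 3 mm thick. One compartment, 84 mm (x) by 130 mm (y) inside: the casting fits with its length along the tray's y, either way round, with about 10 mm to spare on each side.
- other_casting: Bystander: a second aluminium casting, 67 x 100 x 28 mm, of another shape, behind the trays. Origin: centre of its underside. Not to be moved.
- tin: Bystander: flat blue tin with a closed lid, 88 x 128 x 35 mm, behind the trays. Origin: centre of its underside. Not to be moved.

How it is judged:
By the outcome, as a careful person would: the job done as asked, in the order asked, and still so for the second after the job is handed in, with the robot touching nothing.
It also fails if it takes over 96 s, if anything falls off the work surface, if the arm or the gripper's body presses on something with over 40 N, if the wrist force passes 120 N, or if a joint passes its speed limit or range.

### The arm

A 6-joint arm with a two-finger parallel gripper is mounted at the origin on a cart in front of the work surface, level with it; the furniture and walls round the work are solid. World frame = base frame: x ahead of the robot, y to its left, z up, the work surface at z = 0. Lengths are in mm, angles in degrees, forces in N, time in s.
With the tool pointing down it reaches from about 300 to 850 mm from the base axis. Payload 4.2 kg.
Tool frame: the origin (TCP) lies between the finger pads; the fingertips stand 19 mm ahead of it and the grasp point (between the pads) is the TCP; z points along the fingers, x is the direction in which the jaws open and shut, and the axes are right-handed (so a half turn about z gives the same grasp; the last joint's range is limited). The gripper opens to 91 mm and grips with 3 to 60 N. Pads are 32 mm wide; open, the fingers measure 118 mm over their backs; the gripper's body (76 mm by 178 mm) begins 60 mm behind the grasp point.
Start: joints at [-1.146, 18.312, 89.639, -0, 72.044, -1.146], TCP at [575.014, 0, 232.976] pointing down, gripper open.
Joint ranges: [-177.97, 177.97], [-48.28, 115.42], [12.27, 149.76], [-77.06, 257.06], [2.81, 150.46], [-146.56, 146.56]. Speed limits (degrees/s): [147.25, 147.25, 180, 180, 180, 180].

### API

Orientations are given as [roll, pitch, yaw] about the fixed x, y, z axes, in that order (R = Rz(yaw) Ry(pitch) Rx(roll)).
In Python, from workcell import sensors, grab_frame, env gives the robot as it stands.
- The arm moves only by the tool servo_tool, never from a script. Its argument "motion" is one flat list of numbers, 7 for each row, row after row: the shift along the world's x, y, z in mm, then the turn, a rotation vector about the world's x, y, z in rad, then the opening in per cent of the stroke, from 0 (shut) to 100 (fully open). In form: [x, y, z, rx, ry, rz, grip, x, y, z, rx, ry, rz, grip, ...]. A call has 1 to 10 rows; each row shifts and turns the commanded pose from where the row before left it; what a row does not reach is not made up. A row lasts 1/12 s, in which the tool goes at most 41.7 mm and 7.16 degrees, less where a joint would pass 70% of its speed; a pose out of reach is approached as far as the arm can. A call with a gripper value outside its range is refused whole. The fingers move at their own pace and stop on an object; "newtons" is the grip in N (left out, the last holds). Time passes only in rows, so rows that do not move let the fingers close. It gives the time, the measured TCP pose, the force and the opening at its end, in the units of the state.
- sensors.state(): the state, without advancing time (a new reading comes with each control period).
- grab_frame(name): name is "scene" or "side" or "wrist"; returns a dict with "image" (480x640x3 uint8, red, green, blue), "depth" (480x640 float32, mm along the optical axis (not along the pixel's ray), 0 where there is no reading), "fx", "fy", "cx", "cy" (pixels), "extrinsics" (4x4, takes a point from camera to world coordinates); the wrist camera has in their place "T_tool_cam" (4x4, takes a point from camera to tool coordinates, whose origin is the TCP and whose axes are the tool frame's). Camera axes: x right, y up, looking along -z (the intrinsics and any distortion apply to the point x, -y, -z); pixel columns grow to the right and rows downward; lengths in mm; the calibration is good to about 2 mm. A picture is of the moment at which its call begins: read the wrist's pose just before it.
- env.job_done(): hands the job in, once; it reports no verdict.
The state is a dict: "time_s": time; "qpos": joint angles; "qvel": joint speeds; "effort": joint torques, N m; "ee_pos": TCP position; "ee_rot": TCP orientation; "force": force on the tool from outside, world axes, zero at the start; "torque": the same for the moment, N m; "gripper_width": finger opening in mm.
Only numpy, scipy, OpenCV 4.12 (cv2) and the standard library are available. Lean on these libraries where they do the work, as an engineer would, in place of code of your own. Each camera call takes 0.05 s, during which the arm holds its last target.

## Working session

There is one attempt and no reset: what is moved stays moved. The work goes in short steps, Python scripts to look and compute and a tool call to move; the robot and the scene stay as the last step left them, time stands still between calls to the robot, and variables do not carry over. Pictures are saved under pics/ and viewed, and the job is handed in when it is done.

Besides the shell and the picture viewer there is one more tool, called by a JSON object that holds its "op" and its "data", one argument or row to a line. servo_tool: Moves the arm, as the interface text tells. Its arguments: {"type":"object","properties":{"motion":{"type":"array"},"newtons":{"type":"number"}},"required":["motion"]}

```bash
mkdir -p pics; ls; python3 - <<'E'
from workcell import sensors, grab_frame, env
import cv2,numpy as np
print(sensors.state())
for n in ("scene","side","wrist"):
    f=grab_frame(n)
    cv2.imwrite(f"pics/{n}0.png",f["image"][:,:,::-1])
    np.savez(f"/tmp/{n}0.npz",**f)
    print(n,{k:v for k,v in f.items() if k not in("image","depth")})
E
```

```text
pics
{'time_s': 0.0, 'qpos': array([-1.14701504e+00,  1.83502795e+01,  8.97059984e+01,  1.64761272e-03,
        7.20428111e+01, -1.14609391e+00]), 'qvel': array([ 0.0608034 ,  0.03344345,  0.09120105, -0.01116162, -0.04189445,
       -0.03312545]), 'effort': array([-5.01459035e-04, -4.12465632e+01, -2.31973493e+01,  7.28826877e-02,
        4.58198413e-02, -1.41870069e-04]), 'ee_pos': array([5.74534403e+02, 7.71940979e-03, 2.32136656e+02]), 'ee_rot': array([-1.79996452e+02,  9.90378359e-02, -1.42738859e-03]), 'force': array([ 0.32085147,  0.06952395, -0.02983717]), 'torque': array([ 0.07014501, -0.00463189,  0.0189095 ]), 'gripper_width': 91.49607257497142}
scene {'fx': 595.9771658767012, 'fy': 595.9771658767012, 'cx': 322.839142058941, 'cy': 235.24617796186092, 'extrinsics': array([[ 7.94893629e-01,  2.84105990e-01, -5.36123032e-01,
         5.94532558e+01],
       [-6.06747717e-01,  3.73879689e-01, -7.01477858e-01,
        -5.56742908e+02],
       [ 1.15145110e-03,  8.82891706e-01,  4.69575243e-01,
         5.10724217e+02],
       [ 0.00000000e+00,  0.00000000e+00,  0.00000000e+00,

[... 256 characters left out ...]
-01,  4.84872970e-01, -7.29955882e-01,
        -5.47879837e+02],
       [ 1.01258301e-02,  8.36002618e-01,  5.48632018e-01,
         5.86888148e+02],
       [ 0.00000000e+00,  0.00000000e+00,  0.00000000e+00,
         1.00000000e+00]])}
wrist {'fx': 346.0594746653586, 'fy': 346.0594746653586, 'cx': 317.8696306159893, 'cy': 242.55816123627676, 'T_tool_cam': array([[ 9.99999489e-01, -4.40746792e-04,  9.09791802e-04,
        -5.00789617e-01],
       [-1.92877632e-04, -9.66605666e-01, -2.56268316e-01,
        -7.13754977e+01],
       [ 9.92359348e-04,  2.56268009e-01, -9.66605257e-01,
        -1.52482419e+02],
       [ 0.00000000e+00,  0.00000000e+00,  0.00000000e+00,
         1.00000000e+00]])}
```

View pics/scene0.png

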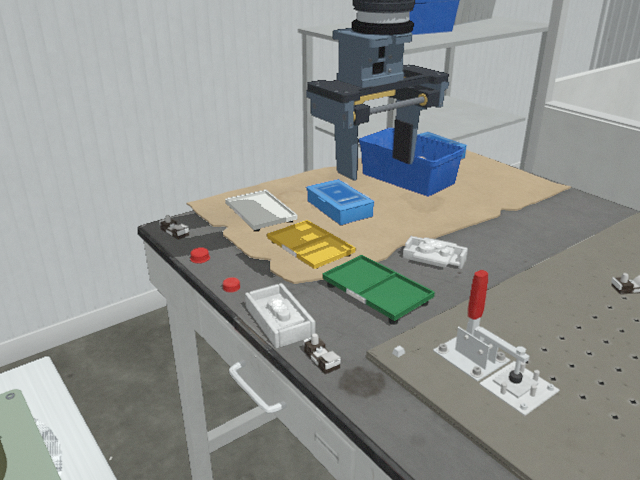

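View pics/side0.png

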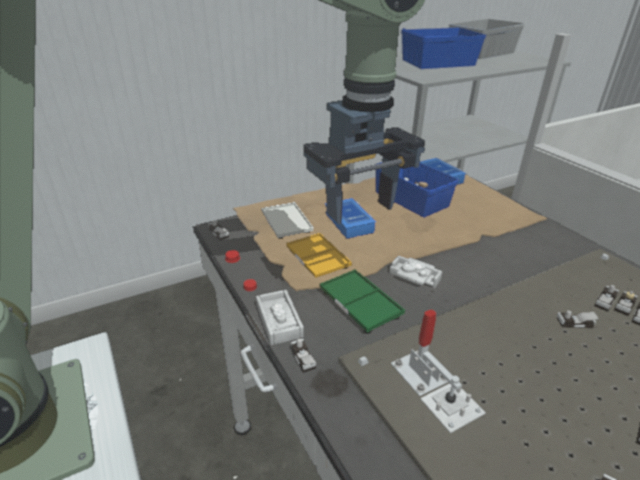

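View pics/wrist0.png

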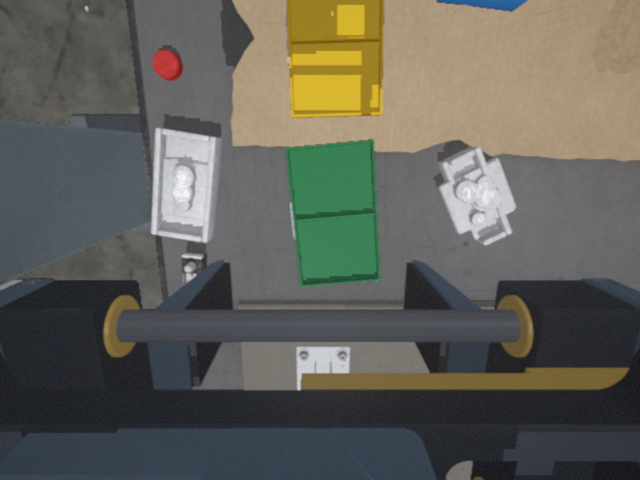

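The scene view shows the parts along the front: block at (174,228), caps at (200,255) and (231,285), casting at (279,314), and block at (321,352). The trays are white (261,208), yellow (310,243) and green (378,287). The wrist view covers the casting, the green tray and part of the yellow one. I'll write a helper, then move the wrist camera left for an overhead view.

```bash
cat > h.py <<'E'
from workcell import sensors, grab_frame, env
import cv2,numpy as np
from scipy.spatial.transform import Rotation as R
def take(n,tag):
    s=sensors.state(); f=grab_frame(n)
    if n=="wrist":
        T=np.eye(4);T[:3,:3]=R.from_euler('xyz',s['ee_rot'],degrees=True).as_matrix();T[:3,3]=s['ee_pos']
        f['extrinsics']=T@f['T_tool_cam']
    np.savez(f"/tmp/{tag}.npz",**f); cv2.imwrite(f"pics/{tag}.png",f["image"][:,:,::-1]); return f
def load(tag): return dict(np.load(f"/tmp/{tag}.npz"))
def plane(f,uv,z):
    uv=np.atleast_2d(np.asarray(uv,float))
    d=np.c_[(uv[:,0]-f['cx'])/f['fx'],-(uv[:,1]-f['cy'])/f['fy'],-np.ones(len(uv))]
    E=f['extrinsics']; D=d@E[:3,:3].T; o=E[:3,3]
    return (o+D*((z-o[2])/D[:,2])[:,None])
def cloud(f):
    v,u=np.mgrid[:480,:640]; d=f['depth']
    p=np.stack([(u-f['cx'])/f['fx']*d,-(v-f['cy'])/f['fy']*d,-d],-1)
    return p@f['extrinsics'][:3,:3].T+f['extrinsics'][:3,3]
E
python3 - <<'E'
from h import *
f=load("scene0")
for n,uv,z in [("blkL",(174,228),9),("cap1",(200,255),14),("cap2",(231,285),12),("cast",(279,314),20),("blkR",(321,352),9),("white",(261,208),15),("yel",(310,243),15),("green",(378,287),15)]:
    print(n,plane(f,uv,z).round(0)[0,:2], cloud(f)[uv[1],uv[0]].round())
E
```

```text
blkL [432. 380.] [426. 364.  18.]
cap1 [421. 254.] [421. 254.  14.]
cap2 [417. 144.] [418. 145.  11.]
cast [428.  26.] [422.  18.  27.]
blkR [433. -65.] [432. -66.  10.]
white [598. 346.] [600. 348.  14.]
yel [590. 175.] [590. 174.  15.]
green [590.  -0.] [589.  -2.  16.]
```

{"op": "servo_tool", "data": {
  "motion": [-20,35,4,0,0,0,100,-20,35,4,0,0,0,100,-20,35,4,0,0,0,100,-20,35,4,0,0,0,100,-10,20,0,0,0,0,100,0,0,0,0,0,0,100,0,0,0,0,0,0,100]
}}

```text
time_s: 0.73
ee_pos: [484.5, 160.7, 248.9]
ee_rot: [180.0, -0.0, 0.2]
force: [0.2, 0.3, 0.9]
gripper_width: 91.3
```

```bash
python3 - <<'E'
from h import *
s=sensors.state();print(s['ee_pos'],s['ee_rot'],s['time_s'])
take("wrist","w1")
E
```

```text
[484.53201869 160.65278822 248.94234441] [ 1.79966599e+02 -1.19841406e-02  1.51800606e-01] 0.7333
```

View pics/w1.png

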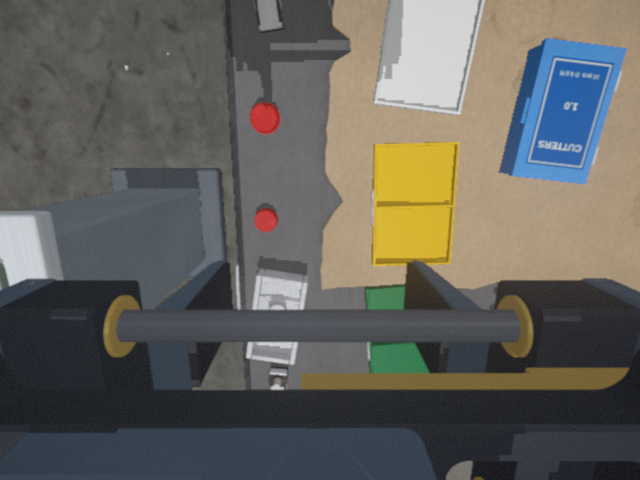

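The overhead view shows the large cap at (265,118), the small cap at (265,220), and the yellow tray spanning (373,142) to (460,265). The white tray is partly visible at (430,50) and block L at (270,10).

```bash
cat >> h.py <<'E'
def rect(f,mask,z,minA=60):
    cs,_=cv2.findContours(mask.astype(np.uint8),cv2.RETR_EXTERNAL,cv2.CHAIN_APPROX_NONE)
    out=[]
    for c in cs:
        if cv2.contourArea(c)<minA: continue
        p=plane(f,c[:,0,:],z)[:,:2].astype(np.float32)
        r=cv2.minAreaRect(p); (cx,cy),(w,h),a=r
        if w>h: w,h,a=h,w,a+90   # long axis = h ; angle of long axis:
        la=(a+90)%180
        out.append((np.round([cx,cy,w,h,la],1),c[:,0].mean(0).round()))
    return out
def masks(f):
    hsv=cv2.cvtColor(f['image'],cv2.COLOR_RGB2HSV); H,S,V=cv2.split(hsv)
    return dict(red=((H<8)|(H>172))&(S>150)&(V>80), yel=(H>18)&(H<32)&(S>150)&(V>90), grn=(H>50)&(H<85)&(S>110)&(V>50))
E
python3 - <<'E'
from h import *
for t in("w1","wrist0","scene0"):
    f=load(t)
    if t=="wrist0":
        T=np.eye(4);T[:3,:3]=R.from_euler('xyz',[-179.996,.099,-.001],degrees=True).as_matrix();T[:3,3]=[574.534,0.008,232.137];f['extrinsics']=T@f['T_tool_cam'];np.savez("/tmp/wrist0.npz",**f)
    m=masks(f)
    print(t)
    for c,z in(("red",13),("yel",22),("grn",22)):
        for o in rect(f,m[c],z): print(c,*o)
E
```

```text
w1
red [423.9 155.9  24.   24.6  88.4] [266. 219.]
red [4.269e+02 2.652e+02 3.000e+01 3.080e+01 2.000e-01] [265. 117.]
yel [589.  172.9  89.9 135.4  91.6] [414. 202.]
grn [ 5.855e+02 -1.660e+01  4.090e+01  7.450e+01  2.000e-01] [396. 358.]
grn [5.628e+02 6.350e+01 2.560e+01 4.430e+01 2.000e-01] [385. 297.]
wrist0
red [426.  153.   25.1  28.4 135. ] [167.  64.]
yel [590.  155.1  88.8 101.2  91.4] [335.  56.]
grn [591.4   3.4  88.7 150.4  95.2] [335. 212.]
scene0
red [417.5 144.4  24.4  38.1  59.7] [231. 284.]
red [ 702.4 -100.8   21.6  137.1   34.9] [478. 294.]
red [421.6 256.   29.4  49.   63.7] [199. 255.]
yel [584.4 166.   97.3 146.7  91.5] [310. 243.]
grn [585.9  -1.6  98.3 158.7  95.2] [377. 286.]
```

Wrist views agree on the caps to within about 3 mm. I'll start with the small cap at (425,154.5).

{"op": "servo_tool", "data": {
  "motion": [-10,-1,-30,0,0,0,65,-10,-1,-30,0,0,0,65,-10,-1,-30,0,0,0,65,-10,-1,-30,0,0,0,65,-10,-1,-30,0,0,0,65,-10,-0.5,-30,0,0,0,65,0,0,-10,0,0,0,65,0,0,0,0,0,0,65],
  "newtons": 12
}}

```text
time_s: 1.45
ee_pos: [423.1, 152.5, 56.3]
ee_rot: [179.9, 0.4, -0.1]
force: [-0.7, -0.4, 0.6]
gripper_width: 59.3
```

```bash
python3 - <<'E'
from h import *
f=take("scene","s2"); i=f['image'][180:340,140:360]; cv2.imwrite("pics/s2c.png",cv2.resize(i,None,fx=3,fy=3)[:,:,::-1])
take("wrist","w2")
E
```

```text
(no output)
```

View pics/s2c.png

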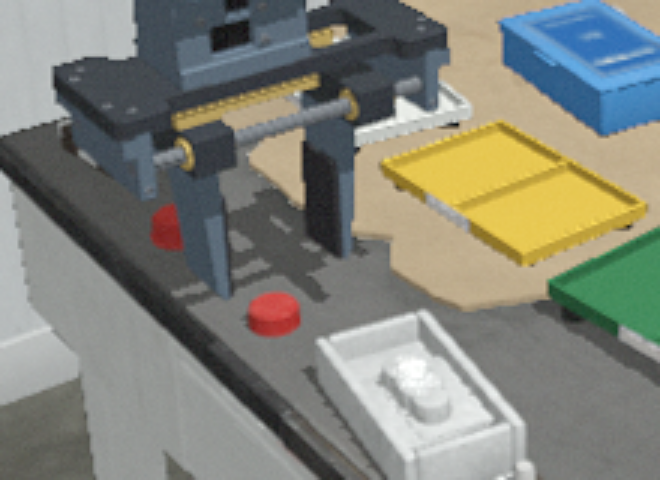

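View pics/w2.png

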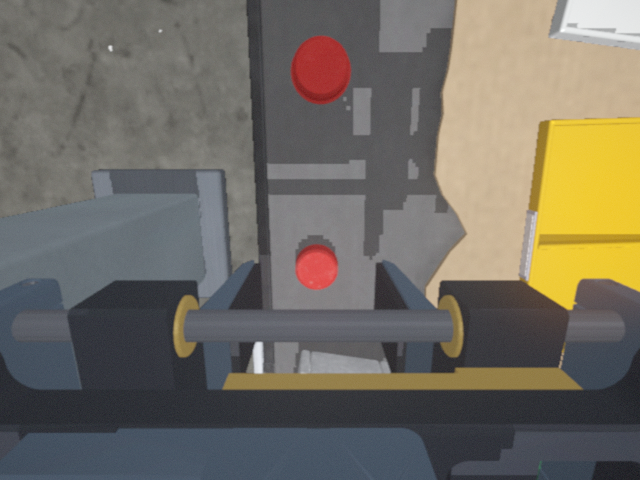

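The small cap at (317,266) in the wrist view is between the jaws in x but may lie a little off in y. I'll measure it.

```bash
python3 - <<'E'
from h import *
for t in("w2","s2"):
    f=load(t)
    m=masks(f)
    for o in rect(f,m['red'],12): print(t,*o)
f=load("w2");print(f['extrinsics'].round(2)); P=cloud(f); print(P[266,317],P[70,320])
f=load("s2");P=cloud(f);m=masks(f)['red']; 
for z0 in (9,):
    q=P[m&(P[...,2]>z0)&(P[...,2]<18)]; 
    a=q[(q[:,1]<200)&(q[:,1]>100)];print(a.min(0),a.max(0),a.mean(0))
# project TCP to wrist
E
```

```text
w2 [423.3 156.8  23.5  27.5  89. ] [316. 267.]
w2 [425.8 265.1  30.7  31.7  60.2] [320.  70.]
s2 [418.2 145.8  24.4  38.2  59.7] [231. 284.]
s2 [ 703.5 -100.    21.7  137.8   34.9] [478. 294.]
s2 [414.4 261.3  13.8  49.   67.6] [195. 256.]
[[ 1.0000e+00  0.0000e+00  0.0000e+00  4.2494e+02]
 [-0.0000e+00  9.7000e-01  2.6000e-01  2.2479e+02]
 [-0.0000e+00 -2.6000e-01  9.7000e-01  2.1027e+02]
 [ 0.0000e+00  0.0000e+00  0.0000e+00  1.0000e+00]]
[423.61576806 157.42706807  12.29259619] [425.41142161 264.69946326  15.60844395]
[409.3433939  140.68141191   9.07195561] [433.92982146 166.14121592  13.59887466] [421.41928117 152.68942967  10.9741638 ]
```

{"op": "servo_tool", "data": {
  "motion": [0,0,-14,0,0,0,65,0,0,-14,0,0,0,65,0,0,-8,0,0,0,65,0,0,0,0,0,0,65]
}}

```text
time_s: 1.88
ee_pos: [425.4, 154.2, 22.7]
ee_rot: [180.0, 0.0, -0.0]
force: [-0.4, -1.2, 0.5]
gripper_width: 59.7
```

{"op": "servo_tool", "data": {
  "motion": [0,0,-1,0,0,0,20,0,0,0,0,0,0,20,0,0,0,0,0,0,20,0,0,0,0,0,0,20,0,0,0,0,0,0,20,0,0,0,0,0,0,20]
}}

```text
time_s: 2.38
ee_pos: [425.2, 154.6, 22.3]
ee_rot: [-180.0, -0.0, 0.0]
force: [0.2, -0.5, 2.6]
gripper_width: 25.3
```

{"op": "servo_tool", "data": {
  "motion": [0,0,15,0,0,0,0,0,0,25,0,0,0,0,25,-2.5,10,0,0,0,0,35,-3,0,0,0,0,0,35,-3,0,0,0,0,0,35,-3,0,0,0,0,0,35,-3,0,0,0,0,0,0,0,0,0,0,0,0,0,0,0,0,0,0,0]
}}

```text
time_s: 3.13
ee_pos: [591.2, 139.7, 71.5]
ee_rot: [-180.0, -0.0, -0.1]
force: [-0.5, 0.6, -0.4]
gripper_width: 25.0
```

```bash
python3 - <<'E'
from h import *
f=take("scene","s3"); i=f['image'][170:340,140:360]; cv2.imwrite("pics/s3c.png",cv2.resize(i,None,fx=3,fy=3)[:,:,::-1])
f=take("wrist","w3"); m=masks(f)
for c,z in(("yel",22),("red",13)): print(rect(f,m[c],z))
E
```

```text
[(array([589.5, 184.9,  89.3, 112.5,  91.6]), array([320., 190.]))]
[(array([588.8, 124.9,  30.8,  32.8, 178.9]), array([317., 290.])), (array([432. , 264.4,  31.1,  35.7, 166.7]), array([31., 49.]))]
```

View pics/s3c.png

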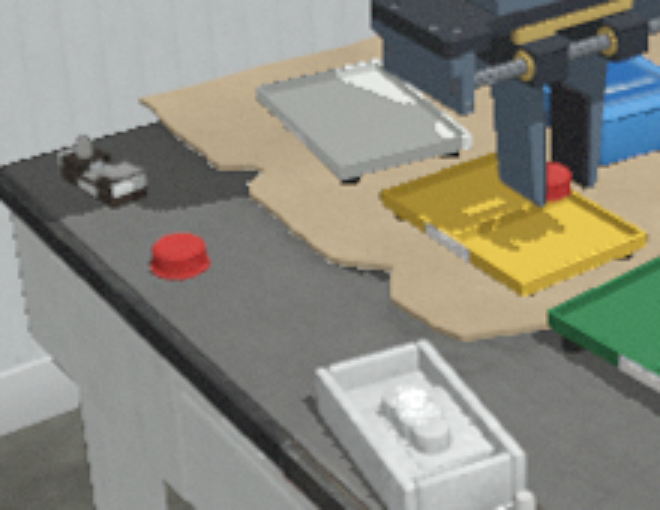

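View pics/w3.png

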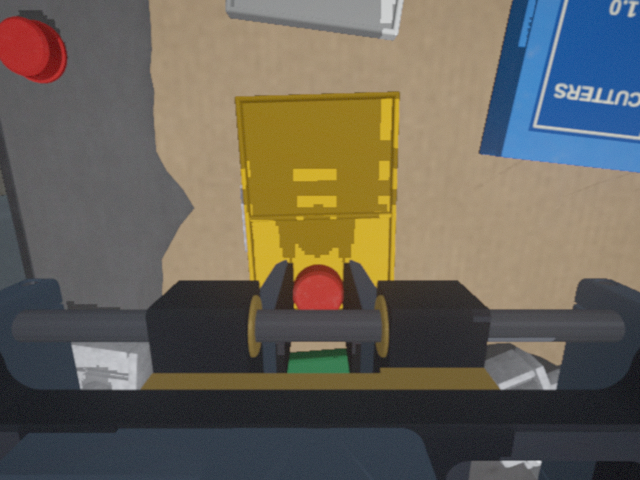

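Cap is held level over the near bay.

{"op": "servo_tool", "data": {
  "motion": [0,0,-20,0,0,0,0,0,0,-10,0,0,0,0,0,0,-4,0,0,0,0,0,0,0,0,0,0,0,0,0,0,0,0,0,45,0,0,0,0,0,0,45,0,0,0,0,0,0,45,0,0,10,0,0,0,45,0,0,24,0,0,0,60,0,0,5,0,0,0,65]
}}

```text
time_s: 4.07
ee_pos: [592.1, 140.5, 80.6]
ee_rot: [-179.9, -0.3, -0.0]
force: [0.7, -1.4, 1.1]
gripper_width: 52.0
```

{"op": "servo_tool", "data": {
  "motion": [-32,24,0,0,0,0,65,-32,24,0,0,0,0,65,-32,24,0,0,0,0,65,-32,24,0,0,0,0,65,-32,24,0,0,0,0,65,-4,4,-10,0,0,0,65,0,0,0,0,0,0,65,0,0,0,0,0,0,65]
}}

```text
time_s: 4.73
ee_pos: [426.1, 264.2, 67.2]
ee_rot: [180.0, -0.0, 0.1]
force: [0.0, 0.2, 0.0]
gripper_width: 59.5
```

```bash
python3 - <<'E'
from h import *
print(sensors.state()['ee_pos'])
f=take("scene","s4"); i=f['image'][170:340,140:360]; cv2.imwrite("pics/s4c.png",cv2.resize(i,None,fx=3,fy=3)[:,:,::-1])
P=cloud(f);m=masks(f)['red']
q=P[m]
for lo,hi in((400,460),(560,620)):
    a=q[(q[:,0]>lo)&(q[:,0]<hi)];
    if len(a):print(a.min(0),a.max(0))
f=take("wrist","w4")
E
```

```text
[426.07023942 264.24389008  67.21629994]
[4.08861797e+02 2.48482873e+02 7.36390365e-02] [448.79431737 288.96582615  15.17694191]
[ 566.19665963 -197.29749537   15.73444859] [598.05166684 151.12458101 137.60770546]
```

View pics/s4c.png

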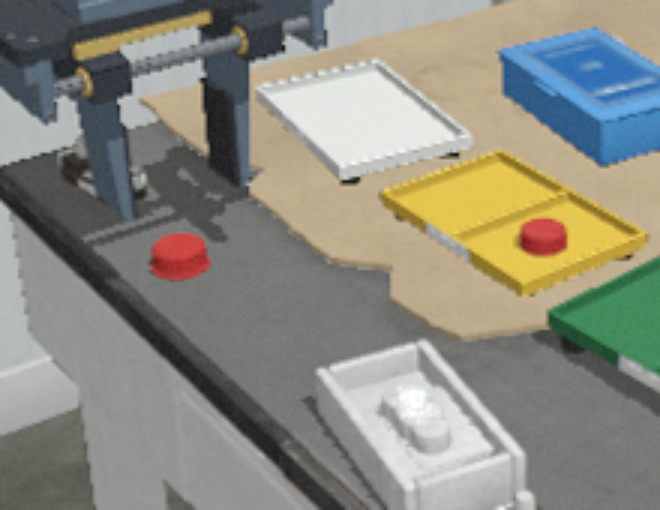

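View pics/w4.png

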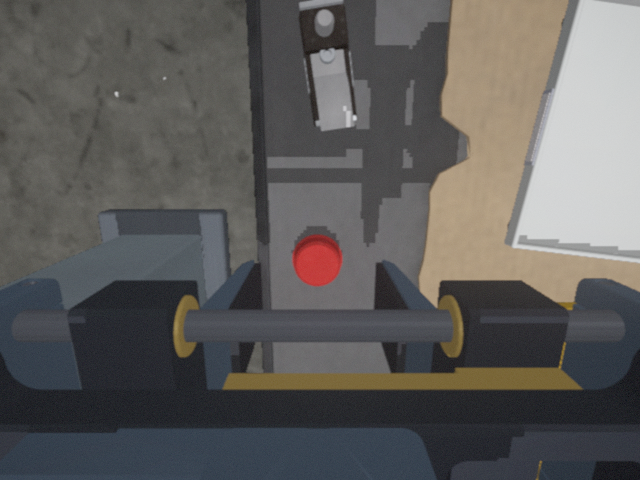

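The small cap sits in its bay and the large cap at (318,261) is between the jaws. Going down to grip.

{"op": "servo_tool", "data": {
  "motion": [0,0,-20,0,0,0,65,0,0,-17,0,0,0,65,0,0,-8,0,0,0,65,0,0,0,0,0,0,25,0,0,0,0,0,0,20,0,0,0,0,0,0,20,0,0,0,0,0,0,10,0,0,0,0,0,0,10]
}}

```text
time_s: 5.5
ee_pos: [426.6, 264.2, 22.7]
ee_rot: [-180.0, -0.1, -0.0]
force: [-0.1, -0.1, 0.9]
gripper_width: 29.5
```

{"op": "servo_tool", "data": {
  "motion": [0,0,15,0,0,0,0,0,0,25,0,0,0,0,22,-8,10,0,0,0,0,35,-12,0,0,0,0,0,35,-13,0,0,0,0,0,35,-13,0,0,0,0,0,35,-12,0,0,0,0,0,0,0,0,0,0,0,0,0,0,0,0,0,0,0]
}}

```text
time_s: 6.25
ee_pos: [589.4, 205.3, 72.0]
ee_rot: [-180.0, -0.0, -0.1]
force: [-1.0, 0.3, -1.0]
gripper_width: 29.2
```

```bash
python3 - <<'E'
from h import *
f=take("scene","s5"); i=f['image'][170:340,140:360]; cv2.imwrite("pics/s5c.png",cv2.resize(i,None,fx=3,fy=3)[:,:,::-1])
E
```

```text
(no output)
```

View pics/s5c.png

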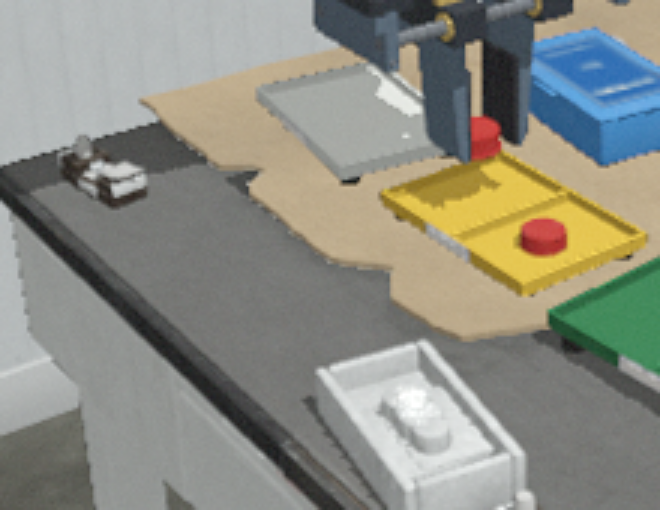

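Held level over the far bay. I'll release it, then rise to look at the left block and the white tray.

{"op": "servo_tool", "data": {
  "motion": [0,0,-20,0,0,0,0,0,0,-10,0,0,0,0,0,0,-4,0,0,0,0,0,0,0,0,0,0,0,0,0,0,0,0,0,50,0,0,0,0,0,0,50,0,0,0,0,0,0,50,0,0,10,0,0,0,50,0,0,30,0,0,0,60,-10,15,30,0,0,0,65]
}}

```text
time_s: 7.13
ee_pos: [578.5, 219.0, 108.2]
ee_rot: [179.9, 0.1, -0.1]
force: [0.6, 0.2, 0.4]
gripper_width: 56.2
```

{"op": "servo_tool", "data": {
  "motion": [-22,24,25,0,0,0,65,-22,24,25,0,0,0,65,-22,24,25,0,0,0,65,-14,10,15,0,0,0,65,0,0,0,0,0,0,65,0,0,0,0,0,0,65,0,0,0,0,0,0,65]
}}

```text
time_s: 7.72
ee_pos: [498.0, 302.3, 197.6]
ee_rot: [180.0, 0.0, -0.0]
force: [-0.1, -0.8, -0.3]
gripper_width: 59.2
```

```bash
python3 - <<'E'
from h import *
print(sensors.state()['ee_pos'])
f=take("wrist","w6"); 
E
```

```text
[498.04811066 302.34341582 197.6052903 ]
```

View pics/w6.png

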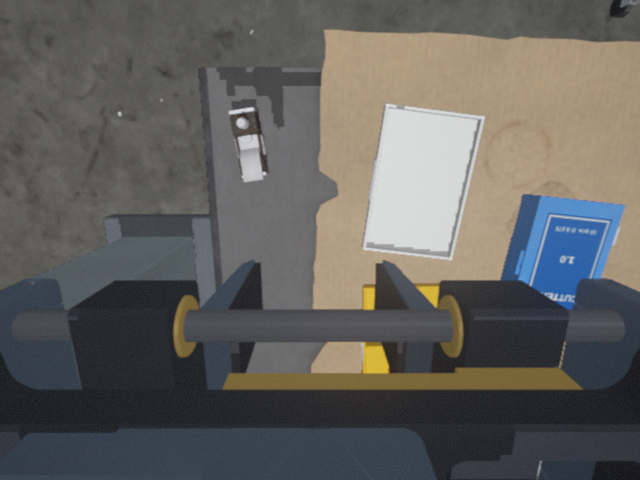

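The block runs from about (242,108) to (254,181) with its post near (242,123), and the white tray's corners are at (386,104), (484,117), (453,260) and (363,248). I'll enlarge the block.

```bash
python3 - <<'E'
from h import *
f=load("w6")
i=f['image'][95:195,215:295]; cv2.imwrite("pics/w6b.png",cv2.resize(i,None,fx=6,fy=6,interpolation=cv2.INTER_CUBIC)[:,:,::-1])
P=cloud(f)
z=P[95:195,215:295,2]
m=(z>5)&(z<40)&(P[95:195,215:295,0]>385)
M=np.zeros((480,640),bool);M[95:195,215:295]=m
print(rect(f,M,10))
q=P[M];
c,(w,h),a=cv2.minAreaRect(q[:,:2].astype(np.float32));print(c,w,h,a,len(q))
for lo,hi in((5,9),(9,13),(13,16),(16,19),(19,24),(24,32)):
    s=q[(q[:,2]>lo)&(q[:,2]<=hi)];print(lo,hi,len(s),s.mean(0).round(1) if len(s) else '')
# white tray
c=plane(f,[(386,104),(484,117),(453,260),(363,248)],22)[:,:2];print(c.round(1),c.mean(0))
print(cv2.minAreaRect(c.astype(np.float32)))
E
```

```text
[(array([431.9, 378.9,  26.7,  65.7,  98.9]), array([248., 144.]))]
(431.71026611328125, 378.67779541015625) 26.091543197631836 64.08174133300781 9.266311645507812 1958
5 9 83 [440.2 382.7   7.8]
9 13 408 [433.6 380.   10.8]
13 16 181 [433.4 378.   14.9]
16 19 710 [430.7 391.2  17.4]
19 24 477 [434.7 359.7  20.9]
24 32 99 [429.6 397.8  28.5]
[[557.6 413.7]
 [645.7 402.8]
 [631.5 268.7]
 [541.7 281.1]] [594.10494848 341.56398802]
((594.5271606445312, 341.1942138671875), (135.12840270996094, 90.6682357788086), 83.15773010253906)
```

View pics/w6b.png

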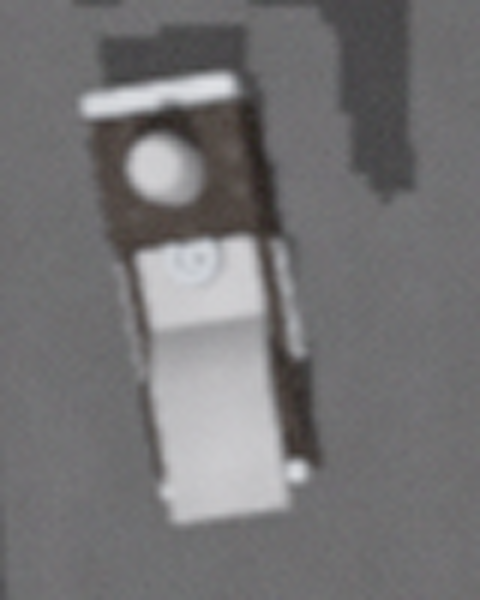

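This is the wider block (26 x 64), so block_b, centred at (432,379) with a yaw of about 9° and its post towards +y. The white tray's centre is about (594,341) with a yaw of about -7°. Approaching.

{"op": "servo_tool", "data": {
  "motion": [-16,19,-25,0,0,0.08,65,-16,19,-25,0,0,0.08,65,-16,19,-25,0,0,0,65,-16,19,-25,0,0,0,65,-2,0.5,-25,0,0,0,65,0,0,-10,0,0,0,65,0,0,0,0,0,0,65,0,0,0,0,0,0,65]
}}

```text
time_s: 8.43
ee_pos: [432.9, 378.7, 62.5]
ee_rot: [180.0, 0.0, 9.1]
force: [-0.2, 0.6, 1.0]
gripper_width: 59.4
```

```bash
python3 - <<'E'
from h import *
s=sensors.state();print(s['ee_pos'],s['ee_rot'],s['qpos'])
f=take("wrist","w7"); f=take("scene","s7");i=f['image'][170:340,120:340]; cv2.imwrite("pics/s7c.png",cv2.resize(i,None,fx=3,fy=3)[:,:,::-1])
E
```

```text
[432.89574491 378.66527916  62.52463323] [1.79950737e+02 4.85946144e-02 9.08090341e+00] [ 4.00408253e+01  2.73289621e+01  1.02579140e+02 -2.24603301e-02
  5.01589144e+01  3.09743005e+01]
```

View pics/w7.png

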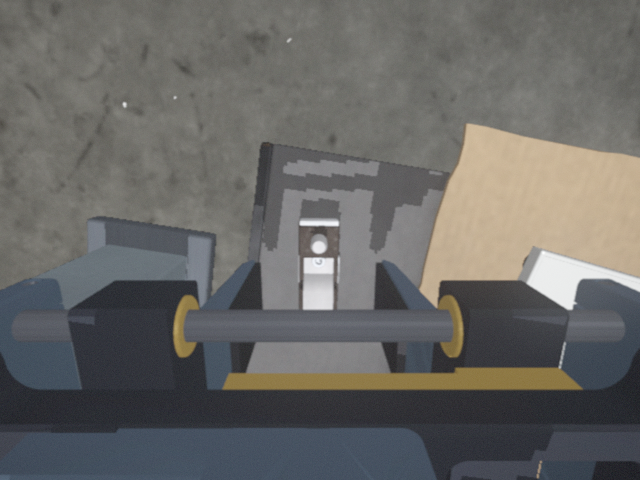

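View pics/s7c.png

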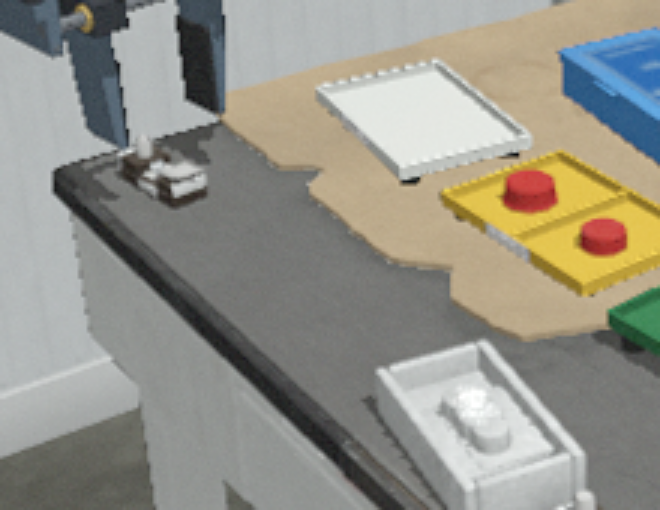

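Both caps are in their bays. The block at (319,265) is lined up between the jaws, so I'll descend and grip.

{"op": "servo_tool", "data": {
  "motion": [0,0,-18,0,0,0,65,0,0,-14,0,0,0,65,0,0,-8,0,0,0,65,0,0,0,0,0,0,30,0,0,0,0,0,0,20,0,0,0,0,0,0,15,0,0,0,0,0,0,10,0,0,0,0,0,0,10],
  "newtons": 20
}}

```text
time_s: 9.2
ee_pos: [432.5, 379.9, 23.8]
ee_rot: [-180.0, -0.1, 9.2]
force: [-0.0, -0.4, -0.5]
gripper_width: 28.8
```

{"op": "servo_tool", "data": {
  "motion": [0,0,10,0,0,0,0,0,0,20,0,0,0,0,0,0,25,0,0,0,0,0,0,10,0,0,-0.05,0,0,0,0,0,0,0,0]
}}

```text
time_s: 9.62
ee_pos: [433.6, 380.9, 91.7]
ee_rot: [-179.8, -0.3, 6.3]
force: [0.1, 0.0, 0.7]
gripper_width: 23.8
```

```bash
python3 - <<'E'
from h import *
f=take("wrist","w8"); f=take("scene","s8");i=f['image'][150:320,100:320]; cv2.imwrite("pics/s8c.png",cv2.resize(i,None,fx=3,fy=3)[:,:,::-1])
E
```

```text
(no output)
```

View pics/s8c.png

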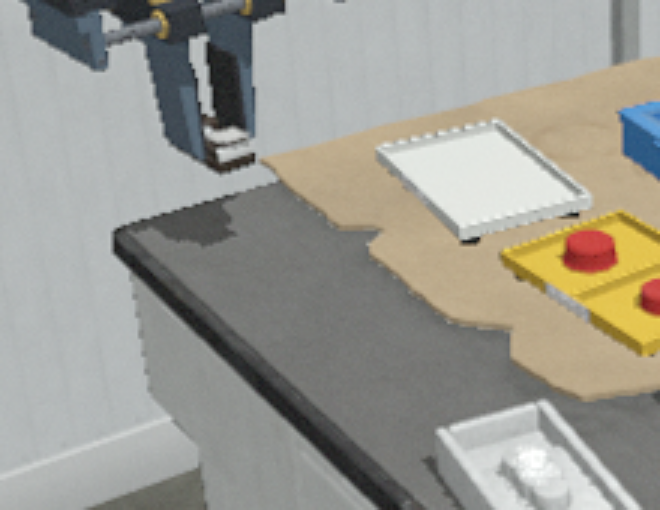

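The block is held and the bench under it is clear. Carrying it to the green tray while turning about -91°.

{"op": "servo_tool", "data": {
  "motion": [12,-26,0,0,0,-0.122,0,12,-26,0,0,0,-0.122,0,12,-26,0,0,0,-0.122,0,12,-26,0,0,0,-0.122,0,12,-26,0,0,0,-0.122,0,12,-26,0,0,0,-0.122,0,12,-26,0,0,0,-0.122,0,12,-26,0,0,0,-0.122,0,12,-26,0,0,0,-0.122,0,12,-26,0,0,0,-0.122,0]
}}

```text
time_s: 10.55
ee_pos: [551.4, 118.0, 86.6]
ee_rot: [179.8, 0.0, -63.9]
force: [-0.2, 0.1, 0.1]
gripper_width: 23.9
```

{"op": "servo_tool", "data": {
  "motion": [12,-26,0,0,0,-0.122,0,12,-26,0,0,0,-0.122,0,12,-26,0,0,0,-0.122,0,0,0,0,0,0,0,0,0,0,0,0,0,0,0,0,0,0,0,0,0,0]
}}

```text
time_s: 11.05
ee_pos: [586.9, 41.7, 86.9]
ee_rot: [179.8, 0.0, -84.5]
force: [0.6, -0.2, -1.2]
gripper_width: 23.9
```

```bash
python3 - <<'E'
from h import *
print(sensors.state()['ee_pos'],sensors.state()['ee_rot'])
f=take("wrist","w9"); m=masks(f);print(rect(f,m['grn'],22,500))
f=take("scene","s9");i=f['image'][200:370,280:500]; cv2.imwrite("pics/s9c.png",cv2.resize(i,None,fx=3,fy=3)[:,:,::-1])
E
```

```text
[586.93014319  41.69825901  86.86543209] [ 1.79838582e+02  2.63390153e-02 -8.45065337e+01]
[(array([598.8,   4.1,  76.7, 150.7,  95.1]), array([366., 234.]))]
```

View pics/s9c.png

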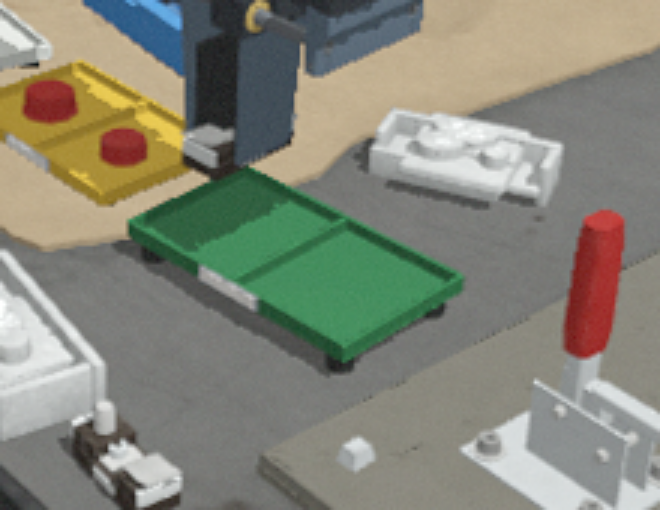

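View pics/w9.png

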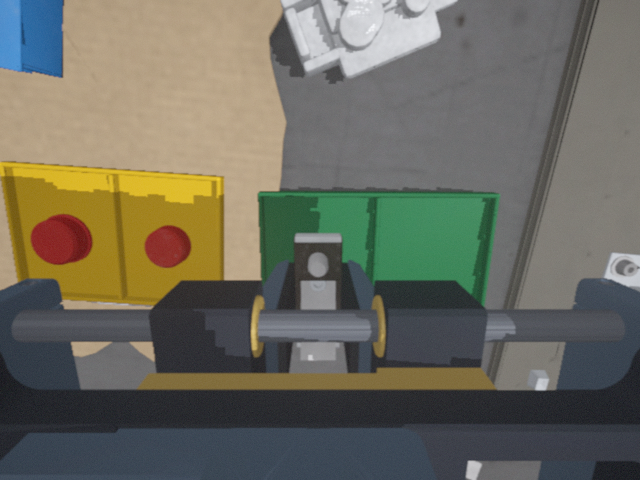

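The block hangs level over the green bay at (318,270). Lowering it, and watching the force.

{"op": "servo_tool", "data": {
  "motion": [1,-0.5,-20,0,0,0,0,0,0,-16,0,0,0,0,0,0,-6,0,0,0,0,0,0,0,0,0,0,0,0,0,0,0,0,0,0]
}}

```text
time_s: 11.57
ee_pos: [588.9, 41.7, 46.1]
ee_rot: [180.0, -0.0, -84.5]
force: [0.1, 0.5, 0.6]
gripper_width: 23.8
```

```bash
python3 - <<'E'
from h import *
print(sensors.state()['ee_pos'],sensors.state()['force'])
f=take("scene","s10");i=f['image'][220:330,310:450]; cv2.imwrite("pics/s10c.png",cv2.resize(i,None,fx=5,fy=5)[:,:,::-1])
E
```

```text
[588.88660548  41.65356332  46.08312539] [0.07163649 0.45238704 0.6038548 ]
```

View pics/s10c.png

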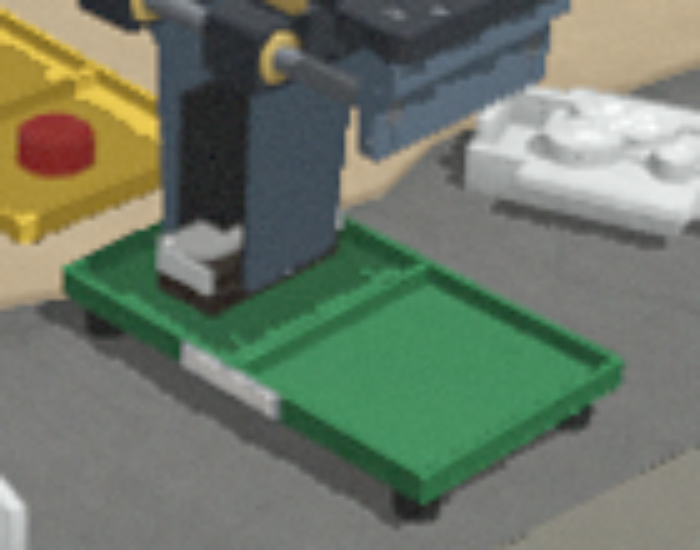

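{"op": "servo_tool", "data": {
  "motion": [0,0,-3,0,0,0,0,0,0,-2,0,0,0,0,0,0,0,0,0,0,0,0,0,0,0,0,0,0]
}}

```text
time_s: 11.95
ee_pos: [589.8, 41.2, 42.3]
ee_rot: [-179.9, 0.0, -84.6]
force: [-0.8, 0.8, 5.5]
gripper_width: 23.9
```

{"op": "servo_tool", "data": {
  "motion": [0,0,-2,0,0,0,0,0,0,0,0,0,0,0,0,0,0,0,0,0,0]
}}

```text
time_s: 12.2
ee_pos: [589.8, 41.2, 42.2]
ee_rot: [-179.8, 0.0, -84.6]
force: [-3.9, 0.6, 17.5]
gripper_width: 24.0
```

It is on the floor, with 17 N felt. Opening slightly and lifting, then going on to look at the right-hand block.

{"op": "servo_tool", "data": {
  "motion": [0,0,1,0,0,0,38,0,0,0,0,0,0,38,0,0,0,0,0,0,38,0,0,15,0,0,0,38,0,0,30,0,0,0,45,-10,-5,30,0,0,0.12,65,-20,-10,30,0,0,0.12,65,-20,-10,30,0,0,0.12,65,-20,-5,20,0,0,0.12,65,-20,0,0,0,0,0.12,65]
}}

```text
time_s: 13.03
ee_pos: [500.7, 10.1, 199.0]
ee_rot: [-179.6, -0.3, -49.9]
force: [1.4, -0.4, 0.4]
gripper_width: 59.1
```

{"op": "servo_tool", "data": {
  "motion": [-20,-15,0,0,0,0.12,65,-10,-20,0,0,0,0.12,65,0,-20,0,0,0,0.12,65,0,-20,0,0,0,0.12,65,0,-20,0,0,0,0.12,65,0,-10,0,0,0,0.12,65,0,0,0,0,0,0.12,65,0,0,0,0,0,0,65,0,0,0,0,0,0,65]
}}

```text
time_s: 13.78
ee_pos: [468.8, -94.1, 194.6]
ee_rot: [-180.0, 0.0, -2.3]
force: [0.3, 0.5, -0.0]
gripper_width: 59.7
```

```bash
python3 - <<'E'
from h import *
print(sensors.state()['ee_pos'],sensors.state()['ee_rot'])
f=take("wrist","w11")
f=take("scene","s11");i=f['image'][220:380,230:450]; cv2.imwrite("pics/s11c.png",cv2.resize(i,None,fx=3,fy=3)[:,:,::-1])
E
```

```text
[468.81489505 -94.05099684 194.56811735] [-1.79985340e+02  4.00733444e-02 -2.26111584e+00]
```

View pics/s11c.png

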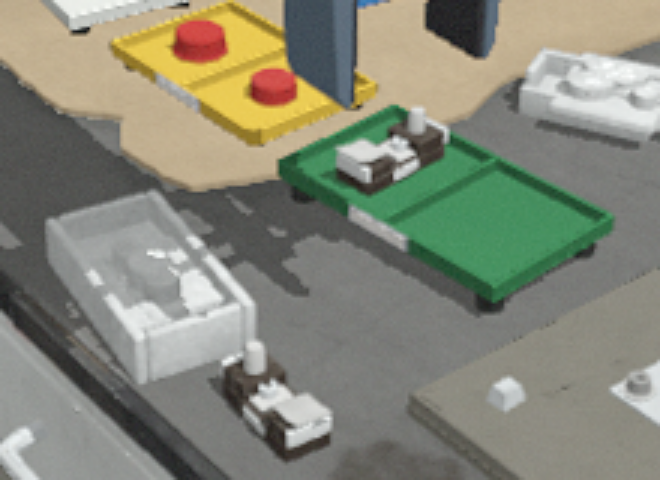

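View pics/w11.png

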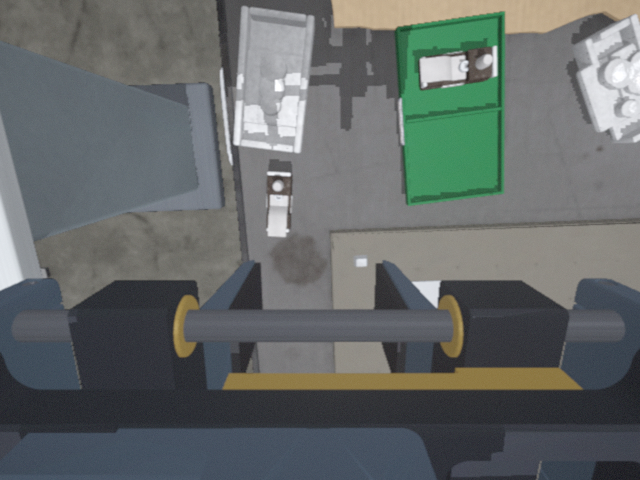

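Block_b lies flat in its bay at (460,68). The other block is at (279,198) with its post towards +y, close to the casting.

```bash
python3 - <<'E'
from h import *
f=load("w11"); P=cloud(f)
def blk(r0,r1,c0,c1,zlo=5):
    M=np.zeros((480,640),bool); s=np.s_[r0:r1,c0:c1]
    z=P[s][...,2]; M[s]=(z>zlo)&(z<45)&(P[s][...,0]>380)
    q=P[M]; (cx,cy),(w,h),a=cv2.minAreaRect(q[:,:2].astype(np.float32)); print(round(cx,1),round(cy,1),round(w,1),round(h,1),round(a,1), rect(f,M,(zlo+5),200))
    t=q[q[:,2]>zlo+20]; print(' post',t.mean(0) if len(t) else None)
blk(158,245,260,300)
blk(40,95,412,502,22)
blk(5,156,228,318,5)
m=masks(f); k=np.ones((15,15),np.uint8)
g=cv2.morphologyEx(m['grn'].astype(np.uint8),cv2.MORPH_CLOSE,k)
print(rect(f,g,22,500))
i=f['image'][150:250,240:320]; cv2.imwrite("pics/w11b.png",cv2.resize(i,None,fx=6,fy=6,interpolation=cv2.INTER_CUBIC)[:,:,::-1])
E
```

```text
430.1 -70.3 60.9 24.6 85.6 [(array([430.2, -71.9,  24.6,  63.7,  85.6]), array([278., 203.]))]
 post [432.15111063 -51.75703334  29.29379801]
593.3 35.9 73.9 41.2 5.3 [(array([590.7,  40.2,  26.1,  63.6,   5.9]), array([457.,  67.]))]
 post [607.18539626  42.13923463  43.71456753]
433.1 35.4 109.9 60.3 80.6 [(array([431.8,  38. ,  63.8, 115. ,  80.7]), array([272.,  77.]))]
 post [433.36221443  37.2668159   26.95483689]
[(array([590.5,   3.4,  90.5, 150.4,  95.2]), array([453., 107.]))]
```

View pics/w11b.png

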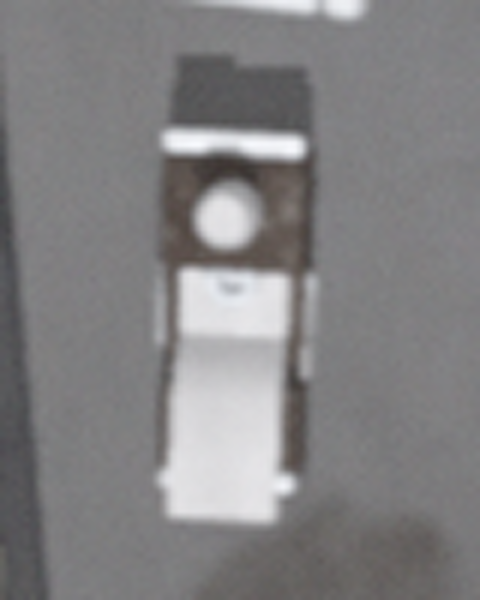

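block_a (24.6 x 60.9) is centred at (430,-70.3) with a yaw of -4.4°. The casting is at (433,35.4) with a yaw of -9.4°, and the green tray's centre is (590.5,3.4) with a yaw of 5.2°.

{"op": "servo_tool", "data": {
  "motion": [-10,6,-28,0,0,-0.037,65,-10,6,-28,0,0,0,65,-10,6,-28,0,0,0,65,-8.5,6,-28,0,0,0,65,0,0,-20,0,0,0,65,0,0,0,0,0,0,65,0,0,0,0,0,0,65]
}}

```text
time_s: 14.47
ee_pos: [430.4, -69.6, 62.7]
ee_rot: [-180.0, 0.1, -4.2]
force: [-0.3, -0.2, -0.3]
gripper_width: 59.5
```

```bash
python3 - <<'E'
from h import *
print(sensors.state()['ee_pos'],sensors.state()['ee_rot'])
f=take("wrist","w12")
E
```

```text
[430.3984263  -69.62922769  62.71255333] [-1.79990043e+02  8.13132223e-02 -4.19991307e+00]
```

View pics/w12.png

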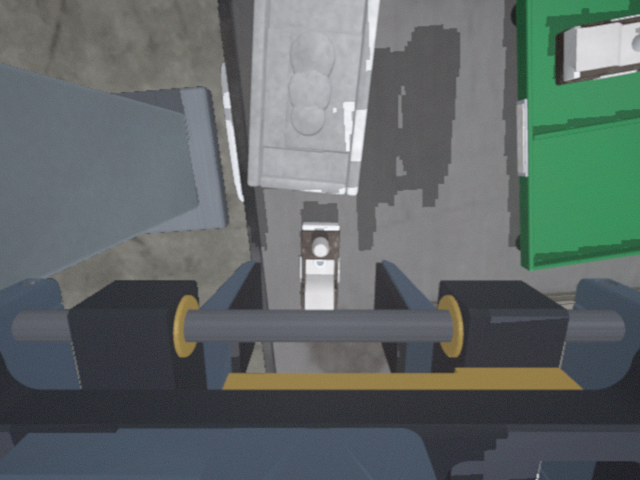

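{"op": "servo_tool", "data": {
  "motion": [0,0,-18,0,0,0,65,0,0,-15,0,0,0,65,0,0,-8,0,0,0,50,0,0,0,0,0,0,30,0,0,0,0,0,0,20,0,0,0,0,0,0,10,0,0,0,0,0,0,0,0,0,0,0,0,0,0,0,0,0,0,0,0,0,0,0,0,0,0,0,0],
  "newtons": 25
}}

```text
time_s: 15.35
ee_pos: [431.2, -70.1, 22.7]
ee_rot: [180.0, -0.1, -4.2]
force: [-0.6, 0.1, 6.5]
gripper_width: 23.6
```

{"op": "servo_tool", "data": {
  "motion": [0,0,10,0,0,0,0,0,0,25,0,0,0,0,0,0,30,0,0,0,0,16,4,0,0,0,-0.117,0,16,4,0,0,0,-0.117,0,16,3,0,0,0,-0.117,0,16,3,0,0,0,-0.117,0,16,3,0,0,0,-0.117,0,16,3,0,0,0,-0.117,0,16,3,0,0,0,-0.117,0]
}}

```text
time_s: 16.18
ee_pos: [543.0, -46.8, 86.8]
ee_rot: [180.0, 0.0, -51.4]
force: [-0.1, -0.7, -0.9]
gripper_width: 23.1
```

{"op": "servo_tool", "data": {
  "motion": [10,2.7,0,0,0,-0.118,0,10,2.7,0,0,0,-0.118,0,10,2.7,0,0,0,-0.118,0,10,2.7,0,0,0,-0.117,0,11,2.7,0,0,0,-0.117,0,0,0,0,0,0,0,0,0,0,0,0,0,0,0]
}}

```text
time_s: 16.77
ee_pos: [593.2, -33.4, 86.6]
ee_rot: [179.9, 0.0, -84.6]
force: [-0.2, 0.0, 0.3]
gripper_width: 23.3
```

```bash
python3 - <<'E'
from h import *
print(sensors.state()['ee_pos'],sensors.state()['ee_rot'])
f=take("wrist","w13")
f=take("scene","s13");i=f['image'][200:370,280:500]; cv2.imwrite("pics/s13c.png",cv2.resize(i,None,fx=3,fy=3)[:,:,::-1])
E
```

```text
[593.18927518 -33.4067358   86.56561043] [ 1.79934619e+02  1.69198098e-03 -8.46075604e+01]
```

View pics/s13c.png

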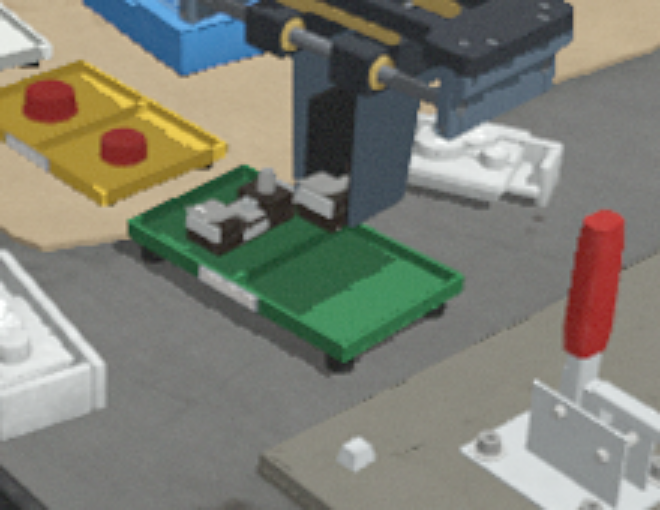

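View pics/w13.png

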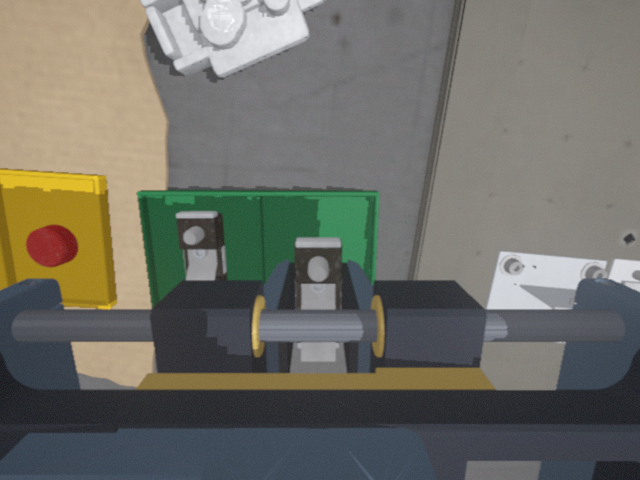

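Held level over the empty bay, clear of the other block.

{"op": "servo_tool", "data": {
  "motion": [0.5,0,-20,0,0,0,0,0,0,-16,0,0,0,0,0,0,-6,0,0,0,0,0,0,-3,0,0,0,0,0,0,0,0,0,0,0,0,0,0,0,0,0,0]
}}

```text
time_s: 17.37
ee_pos: [594.3, -33.6, 42.6]
ee_rot: [-179.9, -0.0, -84.8]
force: [0.1, 0.3, 0.9]
gripper_width: 23.4
```

{"op": "servo_tool", "data": {
  "motion": [0,0,-2,0,0,0,0,0,0,-1.5,0,0,0,0,0,0,0,0,0,0,0,0,0,0,0,0,0,0]
}}

```text
time_s: 17.7
ee_pos: [594.1, -33.5, 38.7]
ee_rot: [-180.0, -0.0, -84.8]
force: [-0.2, 0.2, -0.1]
gripper_width: 23.4
```

{"op": "servo_tool", "data": {
  "motion": [0,0,-1.5,0,0,0,0,0,0,0,0,0,0,0,0,0,0,0,0,0,38,0,0,0,0,0,0,38,0,0,0,0,0,0,38,0,0,15,0,0,0,38,0,0,30,0,0,0,50,0,0,30,0,0,0,80,-14,6,10,0,0,0.12,100,-14,6,0,0,0,0.12,100]
}}

```text
time_s: 18.53
ee_pos: [568.4, -21.7, 125.2]
ee_rot: [-179.6, -0.2, -70.8]
force: [-0.2, 0.1, -0.5]
gripper_width: 58.6
```

{"op": "servo_tool", "data": {
  "motion": [-15,6,0,0,0,0.12,100,-15,6,0,0,0,0.12,100,-15,6,0,0,0,0.12,100,-15,6,0,0,0,0.12,100,-15,6,0,0,0,0.12,100,-15,6,0,0,0,0.12,100,-15,7,0,0,0,0.12,100,-15,7,0,0,0,0.12,100,-13,7,0,0,0,0.116,100,0,0,0,0,0,0,100]
}}

```text
time_s: 19.37
ee_pos: [430.1, 36.1, 121.6]
ee_rot: [180.0, 0.2, -9.2]
force: [-1.2, 0.2, -0.2]
gripper_width: 91.3
```

```bash
python3 - <<'E'
from h import *
print(sensors.state()['ee_pos'],sensors.state()['ee_rot'])
f=take("wrist","w14")
f=take("scene","s14");i=f['image'][200:370,230:450]; cv2.imwrite("pics/s14c.png",cv2.resize(i,None,fx=3,fy=3)[:,:,::-1])
E
```

```text
[430.10293367  36.13322334 121.62464937] [ 1.79978610e+02  1.72573877e-01 -9.22545430e+00]
```

View pics/s14c.png

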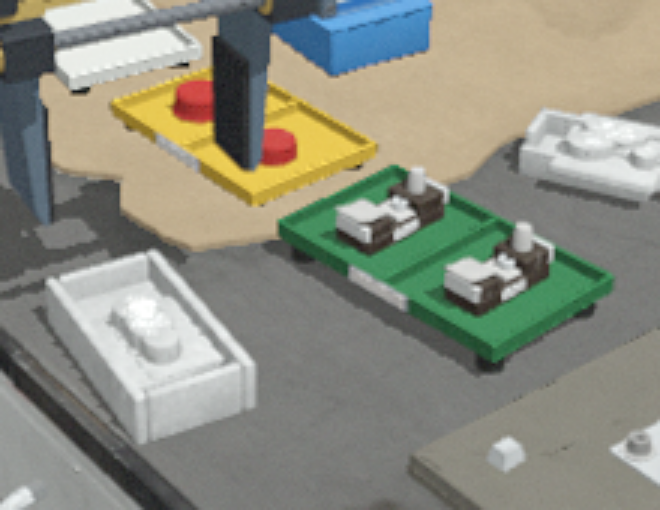

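View pics/w14.png

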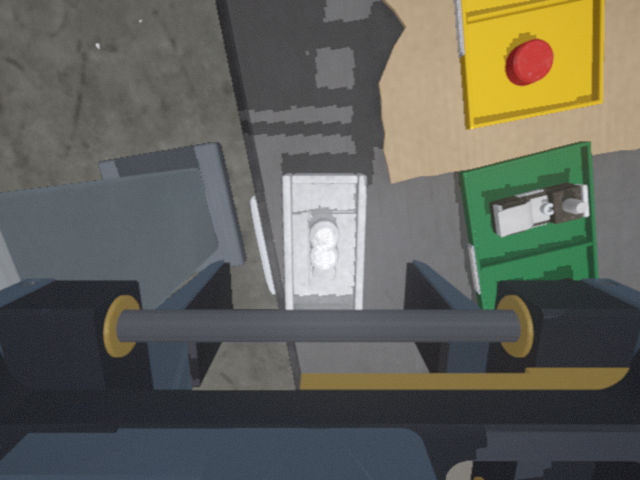

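Both blocks sit flat in their bays. The casting spans columns 284 to 366 at rows 174 to 310, between the jaws and slightly to +x.

```bash
python3 - <<'E'
from h import *
f=load("w14"); P=cloud(f)
s=np.s_[165:310,270:385]; z=P[s][...,2]; M=np.zeros((480,640),bool); M[s]=(z>18)&(z<35)
print(rect(f,M,26,500))
S=load("s14");P=cloud(S);s=np.s_[280:350,240:320];q=P[s].reshape(-1,3);q=q[(q[:,2]>10)&(q[:,2]<35)]
print(cv2.minAreaRect(q[:,:2].astype(np.float32)))
print(f['extrinsics'][:3,3])
E
```

```text
[(array([433.9,  39.5,  59.8, 102.9,  80.8]), array([323., 240.]))]
((463.8786926269531, 37.98569107055664), (129.64369201660156, 122.58399200439453), 80.5514907836914)
[441.5275953  106.5663998  274.08045327]
```

{"op": "servo_tool", "data": {
  "motion": [2.5,0,-25,0,0,0,100,0,0,-30,0,0,0,100,0,0,-20,0,0,0,100,0,0,-10,0,0,0,100,0,0,-5,0,0,0,100,0,0,0,0,0,0,80,0,0,0,0,0,0,60,0,0,0,0,0,0,50,0,0,0,0,0,0,50,0,0,0,0,0,0,50],
  "newtons": 35
}}

```text
time_s: 20.3
ee_pos: [435.8, 35.5, 32.6]
ee_rot: [-180.0, -0.1, -9.4]
force: [-1.3, 0.3, 1.4]
gripper_width: 60.8
```

{"op": "servo_tool", "data": {
  "motion": [0,0,0,0,0,0,50,0,0,0,0,0,0,50,0,0,0,0,0,0,50]
}}

```text
time_s: 20.55
ee_pos: [435.7, 35.5, 32.6]
ee_rot: [-180.0, -0.0, -9.4]
force: [-1.2, -0.6, 7.5]
gripper_width: 59.7
```

{"op": "servo_tool", "data": {
  "motion": [0,0,15,0,0,0,50,0,0,30,0,0,0,50,0,0,30,0,0,0,50,0,0,0,0,0,0,50]
}}

```text
time_s: 20.88
ee_pos: [439.1, 35.7, 111.5]
ee_rot: [-179.9, -0.6, -9.4]
force: [1.4, 0.7, -1.0]
gripper_width: 59.7
```

```bash
python3 - <<'E'
from h import *
f=load("w6"); hsv=cv2.cvtColor(f['image'],cv2.COLOR_RGB2HSV)
m=(hsv[...,1]<45)&(hsv[...,2]>120); m[:95]=0;m[270:]=0;m[:,:355]=0;m[:,495:]=0
for o in rect(f,m,22,500): print(o)
m2=m.copy()
P=cloud(f); q=P[m&(P[...,2]<30)&(P[...,2]>10)]; r=cv2.minAreaRect(q[:,:2].astype(np.float32));print(r)
for t in ("s14","s4"):
  S=load(t);P=cloud(S); hsv=cv2.cvtColor(S['image'],cv2.COLOR_RGB2HSV)
  q=P[(hsv[...,1]<45)&(hsv[...,2]>120)&(P[...,2]>12)&(P[...,2]<25)]; q=q[(q[:,0]>520)&(q[:,0]<670)&(q[:,1]>250)&(q[:,1]<430)]
  print(t,cv2.minAreaRect(q[:,:2].astype(np.float32)))
f=take("scene","s15");i=f['image'][200:370,170:390]; cv2.imwrite("pics/s15c.png",cv2.resize(i,None,fx=3,fy=3)[:,:,::-1])
E
```

```text
(array([592.4, 341.8,  93.4, 137.2,  83.1]), array([421., 181.]))
((592.5416870117188, 341.9677734375), (136.37814331054688, 91.75074005126953), 82.8603515625)
s14 ((590.1358642578125, 327.712890625), (113.328369140625, 90.65564727783203), 83.67634582519531)
s4 ((592.4985961914062, 342.7567138671875), (142.76229858398438, 93.1543960571289), 82.81526184082031)
```

View pics/s15c.png

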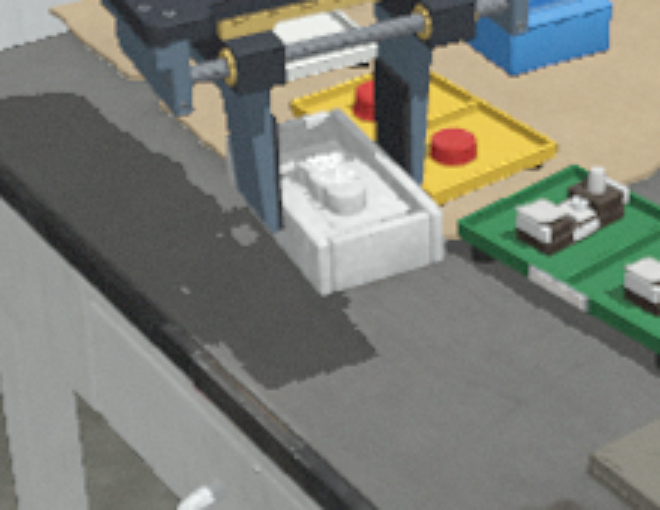

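The casting is held level. Carrying it to the white tray at (592.7,342), yaw -7°.

{"op": "servo_tool", "data": {
  "motion": [17,34,0,0,0,0,50,18,34,0,0,0,0,50,17,34,0,0,0,0,50,18,34,0,0,0,0,50,17,34,0,0,0,0.042,50,18,34,0,0,0,0,50,17,34,0,0,0,0,50,18,34,0,0,0,0,50,17,34,0,0,0,0,50,0,0,0,0,0,0,50]
}}

```text
time_s: 21.77
ee_pos: [594.6, 347.7, 104.2]
ee_rot: [-179.8, -0.1, -6.8]
force: [1.1, 0.2, -0.3]
gripper_width: 59.7
```

{"op": "servo_tool", "data": {
  "motion": [0,0,-15,0,0,0,50,0,0,-15,0,0,0,50,0,0,0,0,0,0,50,0,0,0,0,0,0,50]
}}

```text
time_s: 22.1
ee_pos: [591.1, 340.7, 74.5]
ee_rot: [179.8, 0.2, -7.0]
force: [0.2, 0.3, -0.7]
gripper_width: 59.3
```

```bash
python3 - <<'E'
from h import *
print(sensors.state()['ee_pos'],sensors.state()['ee_rot'])
f=take("wrist","w16")
f=take("scene","s16");i=f['image'][130:290,190:390]; cv2.imwrite("pics/s16c.png",cv2.resize(i,None,fx=3,fy=3)[:,:,::-1])
E
```

```text
[591.12802709 340.66201914  74.48803106] [179.83265528   0.22345791  -6.98939129]
```

View pics/s16c.png

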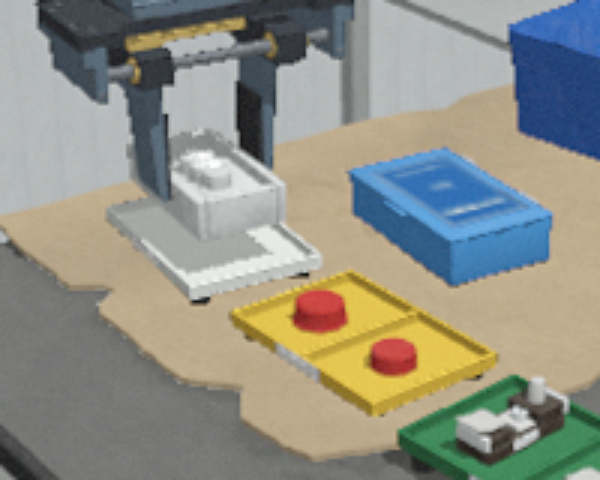

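View pics/w16.png

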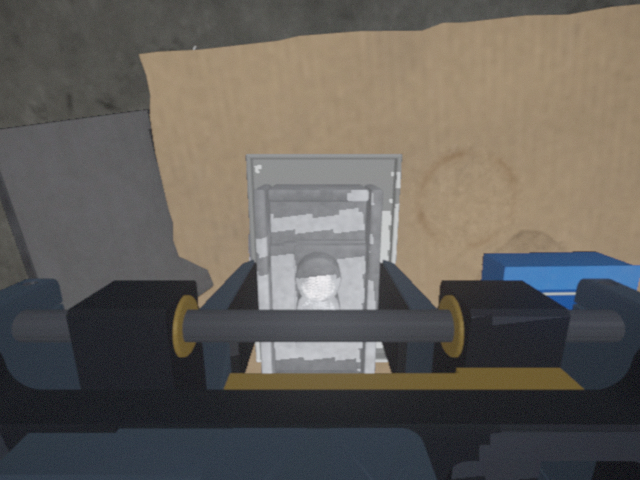

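```bash
python3 - <<'E'
from h import *
f=load("w16")
c=plane(f,[(247,156),(401,156)],22)[:,:2]; print(c, np.linalg.norm(c[1]-c[0]))
d=(c[1]-c[0]);d/=np.linalg.norm(d); n=np.array([d[1],-d[0]]); print(np.degrees(np.arctan2(d[1],d[0])), c.mean(0)+68*n)
T=plane(f,[(256,187),(384,187)],74-31+26)[:,:2];print(T,T.mean(0)+55*n)
E
```

```text
[[558.18017853 413.46029702]
 [645.92426502 402.72696856]] 88.39812811864502
-6.974080012689906 [593.79564043 340.59675239]
[[569.44875244 399.16761014]
 [626.94249514 392.15800555]] [591.51750653 341.06974281]
```

Tray centre by this view is (593.8,340.6) and the casting is at (591.5,341.1). I'll shift +2 mm in x and lower.

{"op": "servo_tool", "data": {
  "motion": [2,0,-12,0,0,0,50,0,0,-8,0,0,0,50,0,0,-4,0,0,0,50,0,0,-2,0,0,0,50,0,0,0,0,0,0,50,0,0,0,0,0,0,50]
}}

```text
time_s: 22.7
ee_pos: [594.6, 341.5, 50.9]
ee_rot: [-180.0, -0.0, -7.0]
force: [0.2, 0.1, -1.5]
gripper_width: 59.7
```

{"op": "servo_tool", "data": {
  "motion": [0,0,-1.5,0,0,0,50,0,0,0,0,0,0,50,0,0,0,0,0,0,50]
}}

```text
time_s: 22.95
ee_pos: [594.6, 341.6, 49.7]
ee_rot: [-180.0, -0.0, -7.0]
force: [-0.5, 0.1, -0.9]
gripper_width: 59.5
```

{"op": "servo_tool", "data": {
  "motion": [-0.5,0,-2,0,0,0,50,0,0,0,0,0,0,50,0,0,0,0,0,0,50]
}}

```text
time_s: 23.2
ee_pos: [594.2, 341.7, 47.7]
ee_rot: [-180.0, -0.0, -7.0]
force: [-0.2, 0.5, 0.5]
gripper_width: 59.6
```

{"op": "servo_tool", "data": {
  "motion": [0,0,-1,0,0,0,50,0,0,0,0,0,0,50,0,0,0,0,0,0,50]
}}

```text
time_s: 23.45
ee_pos: [594.2, 341.6, 47.6]
ee_rot: [-180.0, -0.0, -7.0]
force: [-1.5, -0.8, 5.5]
gripper_width: 59.8
```

Contact with the floor. Releasing and rising to a height that gives an overview.

{"op": "servo_tool", "data": {
  "motion": [0,0,0.5,0,0,0,100,0,0,0,0,0,0,100,0,0,0,0,0,0,100,0,0,0,0,0,0,100,0,0,20,0,0,0,100,0,0,30,0,0,0,100,0,-20,35,0,0,0.06,100,0,-30,35,0,0,0.06,100,0,-35,35,0,0,0,100,-10,-35,35,0,0,0,100]
}}

```text
time_s: 24.28
ee_pos: [586.6, 235.0, 223.2]
ee_rot: [-180.0, -0.1, -0.1]
force: [0.6, 0.0, 0.1]
gripper_width: 91.3
```

{"op": "servo_tool", "data": {
  "motion": [-10,-35,20,0,0,0,100,0,-20,0,0,0,0,100,0,0,0,0,0,0,100,0,0,0,0,0,0,100]
}}

```text
time_s: 24.62
ee_pos: [575.7, 180.4, 242.2]
ee_rot: [-180.0, -0.0, -0.2]
force: [-0.0, -0.2, -0.2]
gripper_width: 91.6
```

```bash
python3 - <<'E'
from h import *
print(sensors.state()['ee_pos'])
f=take("wrist","w20"); take("scene","s20")
S=load("s20");i=S['image'][180:340,190:470];cv2.imwrite("pics/s20c.png",cv2.resize(i,None,fx=2.8,fy=2.8)[:,:,::-1])
E
```

```text
[575.69912843 180.37902356 242.1799517 ]
```

View pics/s20c.png

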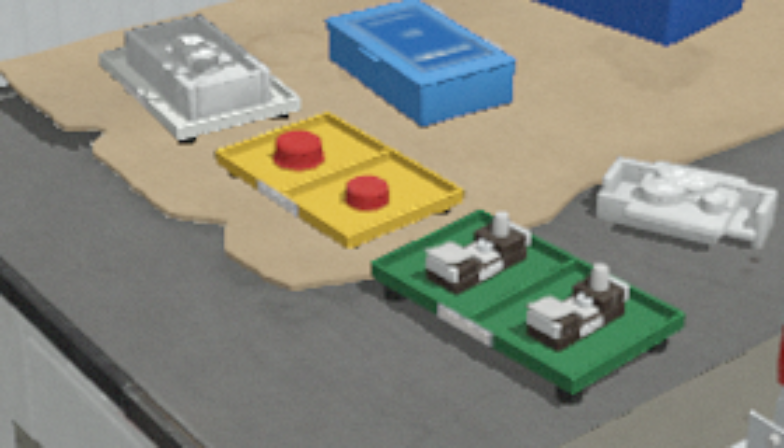

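View pics/w20.png

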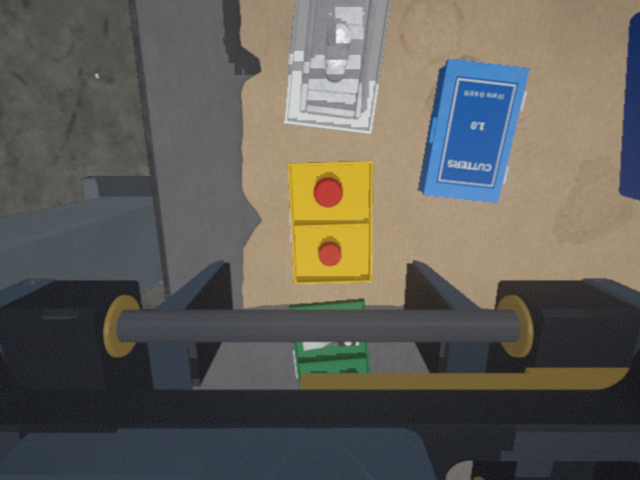

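All five parts are in their trays: casting (340,55), caps (328,192) and (330,253). The tin and the other casting look undisturbed. I'll check heights and positions with numbers before handing in.

```bash
python3 - <<'E'
from h import *
A=load("scene0");B=load("s20")
P=cloud(B)
def top(lo,hi,ylo,yhi,zlo,zhi):
    q=P[(P[...,0]>lo)&(P[...,0]<hi)&(P[...,1]>ylo)&(P[...,1]<yhi)&(P[...,2]>zlo)&(P[...,2]<zhi)];return q
q=top(530,660,265,420,35,50);print("casting z by quadrant",[np.percentile(q[(q[:,0]>593)==a][ (q[(q[:,0]>593)==a][:,1]>341)==b][:,2],90).round(1) for a in(0,1) for b in(0,1)],cv2.minAreaRect(q[:,:2].astype(np.float32)))
m=masks(B)['red']
for y in((110,172),(175,240)):
    s=m&(P[...,0]>550)&(P[...,0]<630)&(P[...,1]>y[0])&(P[...,1]<y[1])&(P[...,2]>24);q=P[s];print("cap",len(q),q.mean(0).round(1),np.percentile(q[:,2],[50,95]).round(1))
for y in((2,80),(-75,5)):
    q=top(540,645,*y,25,60);print("block",cv2.minAreaRect(q[:,:2].astype(np.float32)),np.percentile(q[:,2],[50,99]).round(1))
# bystander shift
a=A['image'].astype(int);b=B['image'].astype(int)
for n,(r0,r1,c0,c1) in dict(cast=(230,270,398,470),tin=(205,225,310,375)).items(): print(n,np.abs(a-b)[r0:r1,c0:c1].mean())
E
```

```text
casting z by quadrant [np.float64(42.2), np.float64(42.0), np.float64(41.8), np.float64(42.0)] ((592.1728515625, 340.5412902832031), (114.43869018554688, 61.46845626831055), 83.15904998779297)
cap 93 [585.5 138.3  25.9] [25.8 27.4]
cap 128 [582.8 205.   27.7] [28.2 29.7]
block ((588.6369018554688, 40.132896423339844), (66.30015563964844, 25.22606658935547), 5.344642639160156) [30.8 43.2]
block ((594.5538330078125, -34.43107604980469), (64.48805236816406, 23.810537338256836), 4.6382575035095215) [31.2 43.8]
cast 3.3006944444444444
tin 3.4253846153846155
```

Every part is level and at the expected height, so I'm handing in.

```bash
python3 -c "
from workcell import env
print(env.job_done())"
```

```text
the job is handed in; nothing more can be done
None
```

The job is handed in after about 25 s on the robot's clock. I placed the two red caps in the yellow tray, then the two locating blocks lengthways in the green tray, then the front casting in the white tray.

**Last checks:**
- **Casting:** its top is level, 41.8 to 42.2 mm in all four quarters. It is centred in the white tray to about 2 mm.
- **Caps:** their tops are at about 27 and 29 mm, as expected for lying on the 15 mm floor, one in each bay.
- **Blocks:** both lie flat with their posts at about 43 to 44 mm, which is the right height, one in each bay.
- **Bystanders:** the tin and the other casting look the same as in the first picture.

The first block slipped about 4 mm in the grip because I lifted before the jaws had fully closed. It still came down on the tray floor at about 17 N of contact force and lies flat. The scene and wrist cameras disagreed by a few millimetres. I aimed with the wrist camera.

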